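Clear the balance pan and hold its recessed adjustment button with a screwdriver

ROBOT

A 7-joint arm with a two-finger parallel gripper is mounted at the origin on a cart in front of the work surface, level with it; the furniture and walls round the work are solid. World frame = base frame: x ahead of the robot, y to its left, z up, the work surface at z = 0. Lengths are in m, angles in degrees, forces in N, time in s.
With the tool pointing down it reaches from about 0.425 to 0.875 m from the base axis. Payload 4.7 kg.
Tool frame: the origin (TCP) lies at the very end of the fingers, on their centre line; the grasp point (between the pads) lies 19 mm behind it; z points along the fingers, y is the direction in which the jaws open and shut (so a half turn about z gives the same grasp; the last joint's range is limited). The gripper opens to 87 mm and grips with 3 to 60 N. Pads are 19 mm wide; open, the fingers measure 117 mm over their backs; the gripper's body (75 mm by 190 mm) begins 51 mm behind the grasp point.
Start: joints at [-64.681, 18.392, -4.016, 83.108, 1.295, 78.541, -3.26], TCP at [0.27, 0.591, 0.223] pointing down, gripper open.
Joint ranges: [-163.93, 163.93], [-17.29, 119.83], [-79.2, 71.16], [3.27, 140.29], [-89.18, 269.18], [5.43, 117.66], [-154.24, 154.24]. Speed limits (degrees/s): [147.25, 147.25, 180, 180, 180, 180, 180].

INTERFACE

Orientations are given as [roll, pitch, yaw] about the fixed x, y, z axes, in that order (R = Rz(yaw) Ry(pitch) Rx(roll)).
In Python, from cell import * gives the robot as it stands.
- The arm moves only by the tool arm_command, never from a script. Its argument "targets" is a list that holds one entry, the list of rows, each a list of 7 numbers: the shift along the tool's x, y, z in m, then the turn, a rotation vector about the tool's x, y, z in degrees, then the gripper's target within -1 to 1 (shut at 1, half-way at 0, fully open at -1). In form: [[[tx, ty, tz, rx, ry, rz, claw], ...]]. A call has 1 to 10 rows; each row is the pose to reach, as a shift and turn from the pose commanded when the call began, along the tool's axes at that moment; what a row does not reach only later rows make up. A row lasts 1/10 s, in which the tool goes at most 50 mm and 8.59 degrees, less where a joint would pass 70% of its speed; a pose out of reach is approached as far as the arm can. A call with a gripper value outside its range is refused whole. The fingers move at their own pace and stop on an object; "newtons" is the grip in N (left out, the last holds). Time passes only in rows, so rows that repeat a pose let the fingers close. It gives the time, the measured TCP pose, the force and the opening at its end, in the units of the state.
- get_obs(): the state, without advancing time (a new reading comes with each control period).
- read_camera(name): name is "side" or "top"; returns a dict with "img" (400x640x3 uint8, red, green, blue), "z_map" (400x640 float32, m along the optical axis (not along the pixel's ray), 0 where there is no reading), "K" (3x3 intrinsics, pixels), "D" ([k1, k2, p1, p2, k3] as OpenCV has them; the pictures are not rectified), "origin" and "attitude" of the camera in the world. Camera axes: x right, y down, z forward; pixel columns grow to the right and rows downward; lengths in m; the calibration is good to about 2 mm. A picture is of the moment at which its call begins.
- sign_off(): hands the job in, once; it reports no verdict.
Trained networks look in the newest picture that a camera, given by its name, has taken for a name from the list of things; names that differ only in an ending like _2 or _b are one class to them, and where a whole thing is asked for, a point or a joint stands for the part that bears it (a point fixed in the world has none). Each returns a list of dicts, best first, with "conf" (0 to 1); they miss things now and then, are a little off and sometimes report something else, mostly with a low value. They report only what shows in the picture. A call takes as long as a camera call.
- search_frame(thing, camera): "position" ([column, row] in pixels, amid what is visible of it).
The state is a dict: "time_s": time; "qpos": joint angles; "joint_velocities": joint speeds; "effort": joint torques, N m; "tool_pos": TCP position; "tool_rot": TCP orientation; "force": force on the tool from outside, world axes, zero at the start; "wrist_torque": the same for the moment, N m; "grip_width": finger opening in m.
Only numpy, scipy, OpenCV 4.12 (cv2) and the standard library are available. Lean on these libraries where they do the work, as an engineer would, in place of code of your own. Each camera call takes 0.05 s, during which the arm holds its last target.

TASK

The bench balance needs a zero adjustment, which only works with an empty pan: first put the two plastic offcuts that lie on its pan into the scrap bin. Then take the screwdriver out of the tool rack, put its blade straight down through the round hole in the balance's front deck and press the recessed adjustment button fully down, firmly but without forcing it (no more than about 40 N). Finish while holding: keep gripping the screwdriver by its handle with the button held down, and leave the three brass weights where they stand.

Things in the scene. Friction and masses are not known exactly. Their poses are not given: they have to be found in the camera images.
- balance: bench balance, fixed, standing like everything else on a glass sheet whose top is at z = 7.5 mm, 180 (x) by 140 (y) mm on plan; origin at the centre of its underside, z up, its front is at -x. The front deck, 56 mm above the underside, covers x = -90..-30 mm and carries a dark display window (to +y) and a round hole (to -y); the rectangular steel weighing pan covers the rear
- pan: steel weighing pan of the balance, flat, 115 (x) by 136 (y) mm, 3 mm thick, fixed to the balance at x = +32 mm; origin at the centre of its underside, so the pan's top is 3 mm above it (70 mm above the balance's underside), axes as the balance's
- bore_mouth (a point): centre of the mouth of the round hole in the balance's deck, level with the deck's top; the bore is 11 mm in diameter with a small chamfer, and goes straight down; z up, axes as the balance's. The adjustment button's top lies 20 mm below this point, on the bore's axis
- adjust_button (a joint): travel of the recessed adjustment button: 0 = up, 0.004 m = fully down (10 mm round button at the bottom of the bore). Sprung: it starts to move at about 1.5 N, reaches 3 mm at about 3.8 N and its stop at 4.5 N, and springs back when let go
- offcut_mitred: sawn offcut of grey plastic, 22 g, bar 40 mm long (x), 20 mm wide (y), 16 mm high, one end (+x) cut off at an angle; origin at its underside, in the middle of the bar; it lies flat on the pan. Faces y = -10 and +10 mm are parallel (from x = -20 to +6 mm on both sides)
- offcut_notched: sawn offcut of grey plastic, 20 g, 36 mm long (x), 24 mm wide (y), 14 mm high, with a rectangular notch in one corner (x 0..+18, y +2..+12 mm is missing); origin at its underside; it lies flat on the pan. Faces y = -12 and y = +12 mm are parallel (the latter from x = -18 to 0 mm)
- scrap_bin: open-topped grey scrap bin, fixed, outside 100 (x) by 150 (y) mm, 70 mm high with a rim to 73 mm, walls 3 mm; origin at the centre of its underside, z up. Behind bin and rack (from world x = 0.70 m on) lies a low paper cutter
- tool_rack: white two-tier tool rack, fixed, 60 (x) by 138 (y) mm, 100 mm high; origin at the centre of its underside, z up. Three holes in a row along y in its upper plate, whose top is 98 mm up: the screwdriver stands in the one at y = -36 mm (hole 7 mm; its tip rests on the rack's base plate, 6 mm up, and it may lean by up to 0.04 rad), a slim marker 150 mm tall is fixed in the one at y = +36 mm, the middle one is empty. Rack and bin may change places
- screwdriver: screwdriver standing upright in the rack, blade down, 181 mm long (handle top 187 mm above the rack's underside), 60 g: round handle 25 mm in diameter and 84 mm long, shank 5.2 mm in diameter and 97 mm long. Its x axis points from the handle to the tip (down as it stands), its long axis runs through z = +12.5 mm of its frame, origin at mid length
- driver_handle (a point): point on the screwdriver's long axis in the middle of the handle, 135.5 mm from the tip; axes as the screwdriver's
- driver_tip (a point): the screwdriver's tip, on its long axis; axes as the screwdriver's
- weight_200: bystander: brass weight, 30 mm diameter, 44 mm high, origin at the centre of its underside
- weight_100: bystander: smaller brass weight, 24 mm diameter, 35 mm high, origin at the centre of its underside
- weight_50: bystander: smallest brass weight, 19 mm diameter, 28 mm high, origin at the centre of its underside

How it is judged (in metres and radians):
On the way, in this order (a step that is already met when the one before it is completed fails the run):
1. both offcuts lie in the scrap bin, let go, and nothing touches the pan (x of offcut_mitred in the frame of scrap_bin between -0.05 and 0.05 m and y of offcut_mitred in the frame of scrap_bin between -0.075 and 0.075 m and z of offcut_mitred in the frame of scrap_bin between 0 and 0.062 m and x of offcut_notched in the frame of scrap_bin between -0.05 and 0.05 m and y of offcut_notched in the frame of scrap_bin between -0.075 and 0.075 m and z of offcut_notched in the frame of scrap_bin between 0 and 0.062 m and contact force between pan and anything else below 0.1 N and contact force between the fingers and offcut_mitred below 0.1 N and contact force between the fingers and offcut_notched below 0.1 N), for 0.2 s.
2. the screwdriver is gripped and drawn right out of the rack (contact force between the fingers and screwdriver above 1 N and z of driver_tip in the frame of tool_rack above 0.098 m and horizontal distance between driver_tip and bore_mouth above 0.02 m), for 0.1 s.
3. the screwdriver, gripped by the handle and reaching through the hole, holds the button down (value of joint adjust_button above 0.003 m and z of driver_tip in the frame of bore_mouth below -0.018 m and horizontal distance between driver_tip and bore_mouth below 0.008 m and angle between the x axis of screwdriver and the z axis of balance, either way round below 0.25 rad and contact force between screwdriver and balance above 2 N and contact force between the fingers and screwdriver above 1 N and distance between the grasp point and driver_handle below 0.055 m), for 0.5 s.
At the end, for the whole second after the job is handed in: Button at least 3 mm down, pushed by the screwdriver: tip 18 mm or more below the deck, within 8 mm of the hole's axis, upright within 0.25 rad, gripped with the grasp point within 55 mm of the handle's middle. Both offcuts lie in the scrap bin; nothing touches the pan (all of step 1 and all of step 3); the arm keeps its last pose, push and grip.
It fails at once if the button is pressed while an offcut is still outside the scrap bin (value of joint adjust_button above 0.002 m and not (x of offcut_mitred in the frame of scrap_bin between -0.05 and 0.05 m and y of offcut_mitred in the frame of scrap_bin between -0.075 and 0.075 m and z of offcut_mitred in the frame of scrap_bin between 0 and 0.062 m and x of offcut_notched in the frame of scrap_bin between -0.05 and 0.05 m and y of offcut_notched in the frame of scrap_bin between -0.075 and 0.075 m and z of offcut_notched in the frame of scrap_bin between 0 and 0.062 m)).
It fails at once if the screwdriver is forced against the balance with more than 45 N (contact force between screwdriver and balance above 45 N).
It fails at once if a brass weight is disturbed (moved more than 30 mm) (distance of any of weight_200, weight_100, weight_50 from where it was at the start of the episode above 0.03 m).
It also fails if it takes over 72 s, if anything falls off the work surface, if the arm or the gripper's body presses on something with over 40 N, if the wrist force passes 120 N, or if a joint passes its speed limit or range.

## Working session

There is one attempt and no reset: what is moved stays moved. The work goes in short steps, Python scripts to look and compute and a tool call to move; the robot and the scene stay as the last step left them, time stands still between calls to the robot, and variables do not carry over. Pictures are saved under pics/ and viewed, and the job is handed in when it is done.

Besides the shell and the picture viewer there is one more tool, called as name(argument=value, ...) on one line, values as JSON. arm_command: Moves the arm, as the interface text tells. Its arguments: {"type":"object","properties":{"targets":{"type":"array","items":{"type":"array","items":{"type":"array","items":{"type":"number"}}}},"newtons":{"type":"number"}},"required":["targets"]}

```bash
mkdir -p pics; cat > h.py <<'E'
from cell import *
import numpy as np, cv2
from scipy.spatial.transform import Rotation as R
def cam(n):
    c=read_camera(n); return c
def rot(c):
    a=np.array(c["attitude"],float)
    if a.shape==(3,3): return a
    if a.size==4: return R.from_quat(a).as_matrix()
    return R.from_euler('xyz',a,degrees=True).as_matrix()
def world(c,px,z=None):
    u=cv2.undistortPoints(np.array(px,float).reshape(-1,1,2),np.array(c["K"]),np.array(c["D"])).reshape(-1,2)
    r=np.c_[u,np.ones(len(u))]; Rm=rot(c); o=np.array(c["origin"])
    if z is None:
        d=np.array([c["z_map"][int(round(p[1])),int(round(p[0]))] for p in np.array(px).reshape(-1,2)])
        return o+(r*d[:,None])@Rm.T
    w=r@Rm.T; return o+w*((z-o[2])/w[:,2])[:,None]
def cloud(c):
    v,u=np.mgrid[0:400,0:640]; px=np.c_[u.ravel(),v.ravel()]
    return world(c,px).reshape(400,640,3)
def proj(c,P):
    Rm=rot(c); rv=cv2.Rodrigues(Rm.T)[0]; t=-Rm.T@np.array(c["origin"])
    return cv2.projectPoints(np.array(P,float).reshape(-1,1,3),rv,t,np.array(c["K"]),np.array(c["D"]))[0].reshape(-1,2)
E
python3 - <<'E'
from h import *
print(get_obs())
for n in ("top","side"):
    c=cam(n); cv2.imwrite(f"pics/{n}0.png",c["img"][:,:,::-1]); print(n,c["origin"],c["attitude"],c["K"],c["D"])
    for t in ["balance","pan","bore_mouth","offcut_mitred","offcut_notched","scrap_bin","tool_rack","screwdriver","driver_handle","weight_200","weight_100","weight_50"]:
        print(t,[(np.round(d["position"]),round(d["conf"],2)) for d in search_frame(t,n)][:3])
E
```

```text
{'time_s': 0.0, 'qpos': array([-64.6812459 ,  18.43808054,  -4.01565632,  83.17403403,
         1.29520611,  78.53975491,  -3.25954996]), 'joint_velocities': array([-0.01517763,  0.02560673,  0.03407871,  0.02678595, -0.02073711,
        0.08537247, -0.0566578 ]), 'effort': array([-3.82415574e-04, -4.91290319e+01, -4.04012511e-01, -3.12524557e+01,
       -6.37818128e-02,  4.38903482e-02,  2.13344811e-04]), 'tool_pos': array([0.26948477, 0.59091104, 0.22148022]), 'tool_rot': array([-1.79893383e+02,  5.83428876e-03,  1.55491591e+02]), 'force': array([-0.57494641, -0.0721139 ,  1.0843577 ]), 'wrist_torque': array([ 0.02063599, -0.00737665, -0.00953816]), 'grip_width': 0.08682031975977243}
top [ 0.46670266 -0.02696509  1.0550202 ] [-170.2745379     0.60789836  -89.87863058] [[385.71001287   0.         311.52963132]
 [  0.         385.71001287 197.44551617]
 [  0.           0.           1.        ]] [0.01729773 0.         0.         0.         0.        ]
balance [(array([347., 200.]), 0.71), (array([169., 201.]), 0.31)]
pan [(array([343., 188.]), 0.59), (array([172., 202.]), 0.49), (arra
[... 480 characters left out ...]
6), (array([171., 201.]), 0.6)]
weight_50 [(array([427., 232.]), 0.64), (array([439., 230.]), 0.6), (array([171., 201.]), 0.6)]
side [0.16414751 0.82772653 0.57356272] [-116.87018628    1.0832045  -152.03101657] [[412.99515978   0.         314.72313122]
 [  0.         412.99515978 199.49965923]
 [  0.           0.           1.        ]] [-0.06360571  0.          0.          0.          0.        ]
balance []
pan []
bore_mouth []
offcut_mitred [(array([279., 251.]), 0.51)]
offcut_notched []
scrap_bin [(array([277., 252.]), 0.69)]
tool_rack [(array([236., 295.]), 0.7)]
screwdriver [(array([239., 238.]), 0.69)]
driver_handle [(array([237., 235.]), 0.75)]
weight_200 []
weight_100 []
weight_50 []
```

```bash
python3 - <<'E'
import cv2
a=cv2.imread("pics/top0.png"); cv2.imwrite("pics/topz.png",cv2.resize(a[120:290,130:480],None,fx=2.28,fy=2.28,interpolation=cv2.INTER_CUBIC))
E
```

```text
(no output)
```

View pics/top0.png

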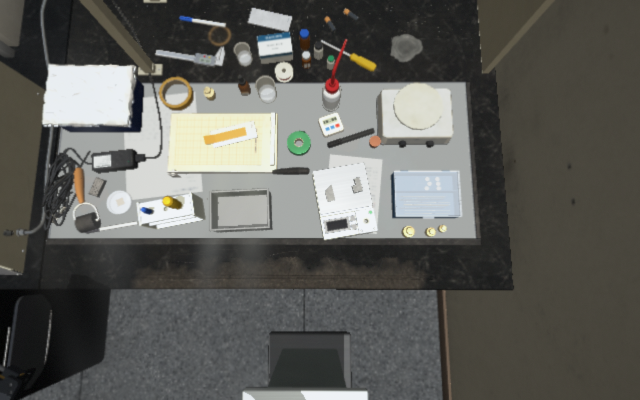

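View pics/side0.png

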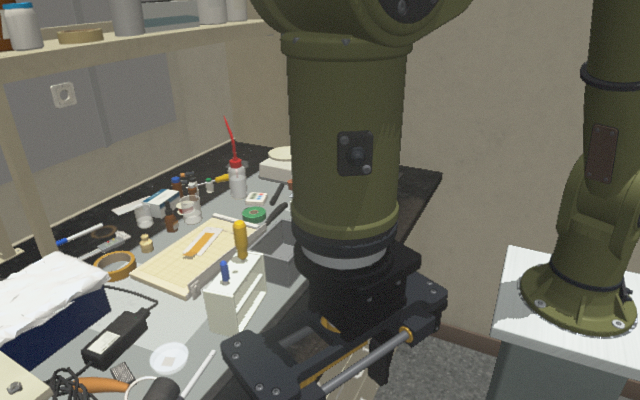

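```bash
sleep 1
```

```text
(no output)
```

View pics/topz.png

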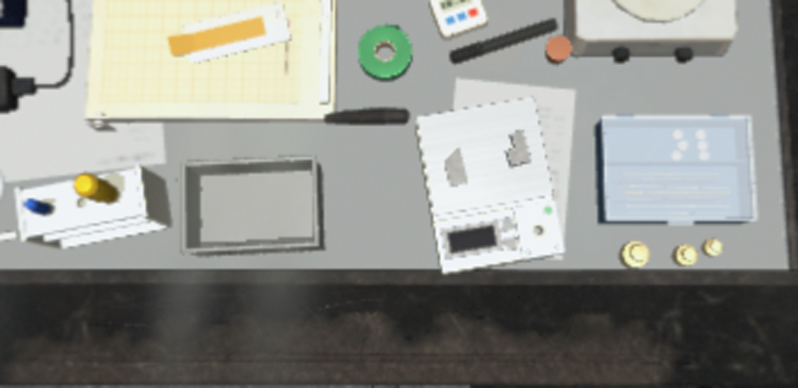

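The top view shows the balance at about (346,200), with the mitred offcut at (331,194), the notched one at (357,187) and the bore near (367,221). The bin is at (240,211), the rack at (168,212) with the yellow driver, and the weights are at (408..443,231). Next I'll measure these.

```bash
cat > m.py <<'E'
from h import *
def comp(mask,P,amin=20):
    n,l,s,ce=cv2.connectedComponentsWithStats(mask.astype(np.uint8),connectivity=8)
    for i in range(1,n):
        if s[i,4]>=amin:
            q=P[l==i]; rr=cv2.minAreaRect(q[:,:2].astype(np.float32)*1000)
            print(i,s[i,4],np.round(ce[i],1),np.round(q.mean(0),4),"rect",np.round(rr[0],1),np.round(rr[1],1),round(rr[2],1))
E
python3 - <<'E'
from m import *
c=cam("top");P=cloud(c); z=P[:,:,2]; np.savez("top.npz",P=P,img=c["img"])
roi=np.zeros((400,640),bool); roi[155:245,305:385]=1
print("glass z",z[225:235,285:305].mean(), "pan z",np.round(z[170:200:6,325:370:8],4), "deck",np.round(z[218:230:3,325:370:6],4))
print("pan");comp(roi&(abs(z-.0775)<.005),P)
print("offc");comp(roi&(z>.085)&(z<.12),P,8)
print("balance");comp(roi&(z>.05),P)
r2=np.zeros_like(roi); r2[180:240,205:275]=1
print("bin");comp(r2&(z>.06),P)
r3=np.zeros_like(roi); r3[185:235,130:205]=1
print("rack");comp(r3&(z>.098)&(z<.112),P); print("driver");comp(r3&(z>.18),P,4);print("marker");comp(r3&(z>.135)&(z<.175),P,4)
r4=np.zeros_like(roi); r4[220:240,395:455]=1
print("w");comp(r4&(z>.02),P,4)
E
```

```text
glass z 0.008115070489650312 pan z [[0.0786 0.0798 0.0777 0.078  0.0792 0.08  ]
 [0.0758 0.0742 0.0786 0.0783 0.0793 0.0773]
 [0.0765 0.0769 0.0776 0.079  0.0934 0.0781]
 [0.0799 0.0756 0.0741 0.0796 0.0914 0.0774]
 [0.0788 0.0915 0.0777 0.0796 0.0785 0.078 ]] deck [[0.066  0.0619 0.0662 0.0697 0.0644 0.0633 0.0653 0.0621]
 [0.0651 0.067  0.0688 0.066  0.0655 0.0627 0.0631 0.0451]
 [0.0618 0.0699 0.0662 0.0664 0.0665 0.0643 0.0642 0.0629]
 [0.0633 0.0683 0.0686 0.0674 0.0655 0.0673 0.0611 0.0656]]
pan
1 2059 [341.9 187.9] [ 0.6592 -0.0944  0.078 ] rect [659.8 -94.9] [115.8 136.1] 9.7
offc
1 112 [357.  185.4] [ 0.6631 -0.132   0.0917] rect [ 665.5 -129.6] [36.5 24.1] 13.7
2 106 [329.7 193.4] [ 0.6417 -0.0624  0.0939] rect [644.6 -60.8] [39.3 19.9] 13.1
balance
2 3752 [343.8 200.9] [ 0.6253 -0.099   0.0775] rect [597.3 -91.6] [237.6 168.9] 9.1
6 25 [306.6 170.5] [ 0.7089 -0.0029  0.0634] rect [709.3  -3.9] [13.5 10.6] 0.3
bin
6 557 [236.9 207.6] [0.6068 0.1732 0.0883] rect [583.7 102.2] [316.3 146.6] 72.7
rack
1 967 [165.4 209.6] [0.5985 0.3467 0.106 ] rect [601.2 347.7] [ 59.8 140.3] 11.1
driver
6 105 [168.  201.3] [0.6044 0.3056 0.1992] rect [533.4 149.7] [376.9  24.2] 65.6
marker
1 52 [175.8 204.4] [0.6037 0.3028 0.1575] rect [604.8 304.3] [10.5 24.1] 71.9
2 46 [144.3 209.7] [0.5925 0.3805 0.1475] rect [592.8 381.7] [14.  13.5] 70.7
w
3 44 [442.  227.9] [ 0.5608 -0.3618  0.0282] rect [ 560.9 -362.7] [17.1 14.9] 5.8
4 113 [407.9 231.2] [ 0.5498 -0.2646  0.0575] rect [ 510.8 -156.4] [ 28.9 273.4] 19.7
6 74 [430.1 231.5] [ 0.5509 -0.3285  0.0331] rect [ 551.6 -330.6] [22.3 23.1] 19.3
```

```bash
python3 - <<'E'
import cv2
a=cv2.imread("pics/top0.png"); cv2.imwrite("pics/balz.png",cv2.resize(a[158:242,308:382],None,fx=7,fy=7,interpolation=cv2.INTER_CUBIC))
cv2.imwrite("pics/rackz.png",cv2.resize(a[185:235,130:205],None,fx=10,fy=10,interpolation=cv2.INTER_CUBIC))
E
```

```text
(no output)
```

View pics/balz.png

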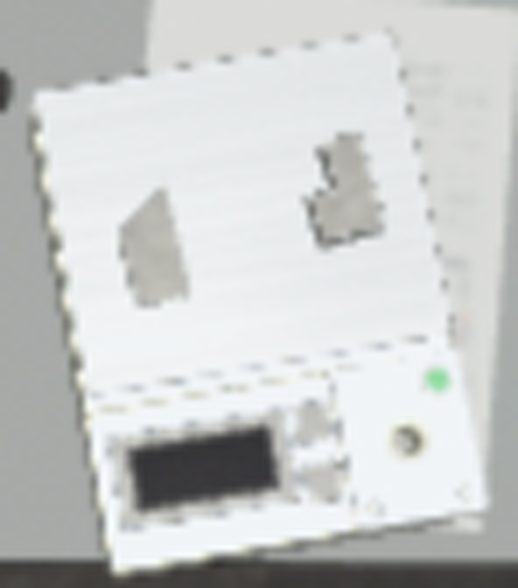

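View pics/rackz.png

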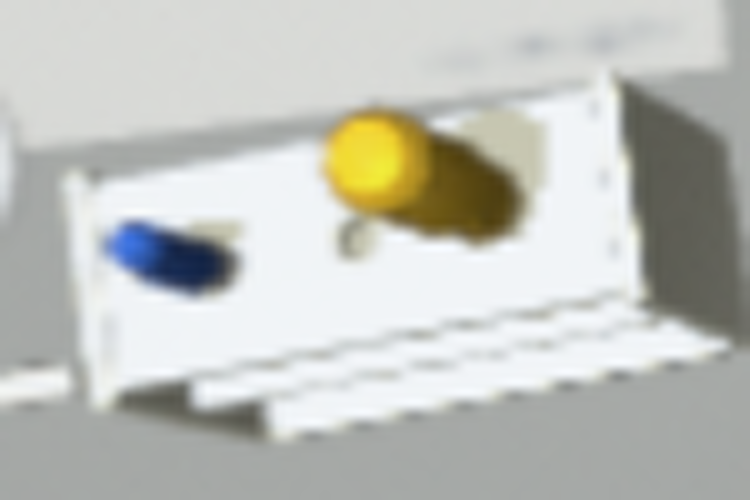

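```bash
cat >> h.py <<'E'
def go(x,y,z,yaw):
    o=get_obs(); Rt=R.from_euler('xyz',o["tool_rot"],degrees=True)
    Rg=R.from_euler('xyz',[180,0,yaw],degrees=True)
    s=Rt.inv().apply(np.array([x,y,z])-o["tool_pos"]); r=(Rt.inv()*Rg).as_rotvec(degrees=True)
    print("from",np.round(o["tool_pos"],4),np.round(o["tool_rot"],1),"row",np.round(s,4),np.round(r,1),"t",round(o["time_s"],2))
E
python3 - <<'E'
from m import *
c=cam("top");P=cloud(c); z=P[:,:,2]
r2=np.zeros(z.shape,bool); r2[180:240,205:275]=1
comp(r2&(abs(z-.0805)<.006),P)
print("bore",world(c,[[365.7,220.4]],.0635))
# driver handle top: 
r3=np.zeros(z.shape,bool); r3[185:235,130:205]=1
img=c["img"].astype(int); yel=r3&(img[:,:,0]>110)&(img[:,:,2]<70)
q=P[yel&(z>.1)&(z<.21)]; 
for lo,hi in((.11,.13),(.13,.15),(.15,.17),(.17,.187),(.187,.202)):
    s=q[(q[:,2]>lo)&(q[:,2]<=hi)]; print(lo,len(s),s.mean(0).round(4) if len(s) else 0)
top=r3&(abs(z-.1945)<.008)&yel; comp(top,P,4)
# fit bores predicted from pan rect
yaw=np.deg2rad(9.7); pc=np.array([.6598,-.0949]); bc=pc-.032*np.array([np.cos(yaw),np.sin(yaw)]); print("balance",bc)
b=world(c,[[365.7,220.4]],.0635)[0,:2]-bc; print("bore in bal",np.cos(yaw)*b[0]+np.sin(yaw)*b[1],-np.sin(yaw)*b[0]+np.cos(yaw)*b[1])
for t in ("bore_mouth","driver_tip"): print(search_frame(t,"top")[:2])
go(.55,.15,.27,85)
xy=lambda o,yw,dx:(np.array(o)+dx*np.array([np.cos(np.deg2rad(yw)),np.sin(np.deg2rad(yw))])).round(4)
print("grasps",xy((.6446,-.0608),13.1,-.007),xy((.6655,-.1296),13.7,-.009))
E
```

```text
1 458 [238.5 209.1] [0.6039 0.1703 0.0804] rect [604.3 169.4] [104.3 154.2] 2.9
bore [[ 0.57665141 -0.15581971  0.0635    ]]
0.11 0 0
0.13 0 0
0.15 1 [0.5963 0.3046 0.1501]
0.17 11 [0.5982 0.3058 0.1819]
0.187 73 [0.6061 0.3089 0.1928]
1 74 [167.6 201.1] [0.6059 0.309  0.1927] rect [605.6 309.4] [19.8 18.3] 1.9
balance [ 0.62825749 -0.10029166]
bore in bal -0.060224176303916785 -0.04603911373365248
[{'position': [344.3, 203.9], 'conf': 0.92}]
[{'position': [173.3, 203.7], 'conf': 0.64}, {'position': [169.3, 213.2], 'conf': 0.47}]
from [0.2697 0.5914 0.2226] [180.    0.  155.5] row [-0.4382 -0.2853 -0.0474] [ 0.  -0.  70.5] t 1.5
grasps [ 0.6378 -0.0624] [ 0.6568 -0.1317]
```

arm_command(targets=[[[-0.438, -0.285, -0.047, 0, 0, 70.5, 0], [-0.438, -0.285, -0.047, 0, 0, 70.5, 0], [-0.438, -0.285, -0.047, 0, 0, 70.5, 0], [-0.438, -0.285, -0.047, 0, 0, 70.5, 0], [-0.438, -0.285, -0.047, 0, 0, 70.5, 0], [-0.438, -0.285, -0.047, 0, 0, 70.5, 0], [-0.438, -0.285, -0.047, 0, 0, 70.5, 0], [-0.438, -0.285, -0.047, 0, 0, 70.5, 0], [-0.438, -0.285, -0.047, 0, 0, 70.5, 0], [-0.438, -0.285, -0.047, 0, 0, 70.5, 0]]], newtons=25)

```text
time_s: 2.5
tool_pos: [0.5376, 0.1694, 0.268]
tool_rot: [180.0, -0.0, 85.0]
force: [0.9, 0.8, 0.2]
grip_width: 0.0435
```

```bash
python3 - <<'E'
from h import *
go(.638,-.0625,.15,13); print(get_obs()["grip_width"],get_obs()["qpos"])
E
```

```text
from [0.5376 0.1694 0.268 ] [180.  -0.  85.] row [-0.2223  0.1203  0.1179] [ 0.  -0.1 72. ] t 2.5
0.04352330543059958 [-39.19766633   6.63305377  20.87812524  92.54121909  -2.41253722
  81.2013422  -23.12217997]
```

arm_command(targets=[[[-0.222, 0.12, 0.1, 0, 0, 72, 0], [-0.222, 0.12, 0.1, 0, 0, 72, 0], [-0.222, 0.12, 0.1, 0, 0, 72, 0], [-0.222, 0.12, 0.1, 0, 0, 72, 0], [-0.222, 0.12, 0.1, 0, 0, 72, 0], [-0.222, 0.12, 0.1, 0, 0, 72, 0], [-0.222, 0.12, 0.1, 0, 0, 72, 0], [-0.222, 0.12, 0.1, 0, 0, 72, 0], [-0.222, 0.12, 0.1, 0, 0, 72, 0], [-0.222, 0.12, 0.1, 0, 0, 72, 0]]])

```text
time_s: 3.5
tool_pos: [0.637, -0.0604, 0.1673]
tool_rot: [180.0, 0.0, 13.0]
force: [0.4, -0.2, 0.4]
grip_width: 0.0436
```

```bash
python3 - <<'E'
from h import *
c=cam("side"); cv2.imwrite("pics/s1.png",c["img"][:,:,::-1])
c=cam("top"); cv2.imwrite("pics/t1.png",c["img"][:,:,::-1])
go(.638,-.0625,.081,13)
E
```

```text
from [ 0.637  -0.0603  0.1674] [-180.    -0.    13.1] row [0.0005 0.0024 0.0864] [-0.  -0.   0.1] t 3.6
```

View pics/s1.png

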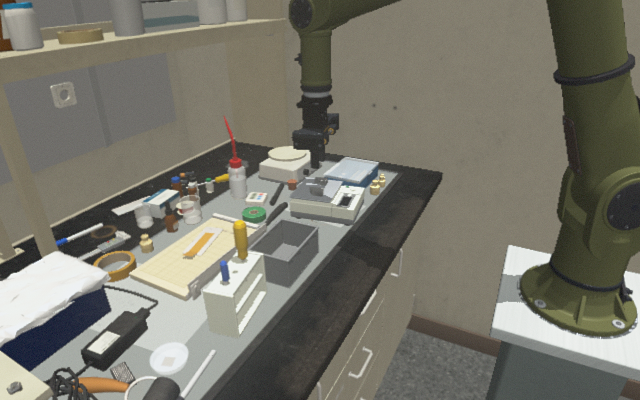

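The side view shows the gripper hanging over the pan near (318,175). The driver at (240,240), the bin and the weights at (377,185) are clear of it. I'll go down and grip the mitred offcut.

arm_command(targets=[[[0.0005, 0.002, 0.04, 0, 0, 0, 0], [0.0005, 0.002, 0.07, 0, 0, 0, 0], [0.0005, 0.002, 0.086, 0, 0, 0, 0], [0.0005, 0.002, 0.086, 0, 0, 0, 0], [0.0005, 0.002, 0.086, 0, 0, 0, 1], [0.0005, 0.002, 0.086, 0, 0, 0, 1], [0.0005, 0.002, 0.086, 0, 0, 0, 1], [0.0005, 0.002, 0.086, 0, 0, 0, 1], [0.0005, 0.002, 0.086, 0, 0, 0, 1]]], newtons=25)

```text
time_s: 4.5
tool_pos: [0.6383, -0.0624, 0.0819]
tool_rot: [180.0, -0.1, 13.0]
force: [-0.1, 0.4, 1.9]
grip_width: 0.0199
```

arm_command(targets=[[[0, 0, -0.04, 0, 0, 0, 1], [0, 0, -0.08, 0, 0, 0, 1], [0, 0, -0.1, 0, 0, 0, 1], [0, 0, -0.1, 0, 0, 0, 1]]])

```text
time_s: 4.9
tool_pos: [0.6401, -0.0629, 0.1853]
tool_rot: [179.9, -0.4, 13.0]
force: [0.4, 0.0, -0.1]
grip_width: 0.0198
```

```bash
python3 - <<'E'
from h import *
go(.604,.155,.17,10);go(.604,.155,.075,10); print(get_obs()["grip_width"])
E
```

```text
from [ 0.6401 -0.0629  0.1853] [179.9  -0.4  13. ] row [ 0.0137 -0.2204  0.0151] [ 0.1 -0.4  3. ] t 4.9
from [ 0.6401 -0.0629  0.1853] [179.9  -0.4  13. ] row [ 0.013  -0.2206  0.1101] [ 0.1 -0.4  3. ] t 4.9
0.019787188694600482
```

arm_command(targets=[[[0.013, -0.05, 0.0, 0, 0, 3, 1], [0.013, -0.1, 0.01, 0, 0, 3, 1], [0.013, -0.15, 0.015, 0, 0, 3, 1], [0.013, -0.2, 0.015, 0, 0, 3, 1], [0.013, -0.22, 0.015, 0, 0, 3, 1], [0.013, -0.22, 0.06, 0, 0, 3, 1], [0.013, -0.22, 0.105, 0, 0, 3, 1], [0.013, -0.22, 0.11, 0, 0, 3, 1], [0.013, -0.22, 0.11, 0, 0, 3, 1], [0.013, -0.22, 0.11, 0, 0, 3, 0]]])

```text
time_s: 5.9
tool_pos: [0.6025, 0.1548, 0.0731]
tool_rot: [-180.0, -0.2, 9.9]
force: [0.6, -0.2, -0.1]
grip_width: 0.0229
```

arm_command(targets=[[[0, 0, 0, 0, 0, 0, 0], [0, 0, 0, 0, 0, 0, 0], [0, 0, 0, 0, 0, 0, 0], [0, 0, -0.05, 0, 0, 0, 0], [0, 0, -0.1, 0, 0, 0, 0], [0, 0, -0.1, 0, 0, 0, 0]]])

```text
time_s: 6.5
tool_pos: [0.606, 0.1556, 0.1798]
tool_rot: [-179.8, -0.8, 10.0]
force: [0.4, 0.8, 0.4]
grip_width: 0.0432
```

```bash
python3 - <<'E'
from h import *
go(.657,-.1315,.17,13.7); print(get_obs()["grip_width"])
c=cam("side"); cv2.imwrite("pics/s2.png",c["img"][:,:,::-1]);print([ (d["position"],d["conf"]) for d in search_frame("offcut_mitred","side")])
E
```

```text
from [0.606  0.1556 0.1798] [-179.8   -0.8   10. ] row [0.0004 0.2916 0.009 ] [-0.1 -0.8 -3.7] t 6.5
0.04320108101450389
[([288.0, 249.1], 0.62)]
```

View pics/s2.png

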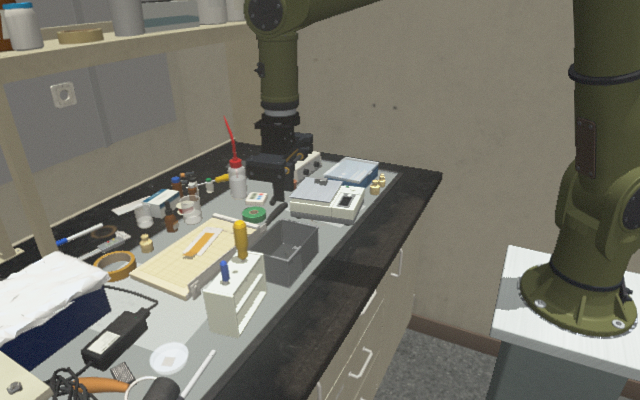

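The side view shows the open fingers over the bin at about (278,200), and the pan's left part at (318,185) is cleared. Now the notched offcut.

arm_command(targets=[[[0, 0.05, 0, 0, 0, -3.7, 0], [0, 0.1, 0, 0, 0, -3.7, 0], [0, 0.15, 0, 0, 0, -3.7, 0], [0, 0.2, 0, 0, 0, -3.7, 0], [0, 0.25, 0, 0, 0, -3.7, 0], [0, 0.291, 0, 0, 0, -3.7, 0], [0, 0.291, 0.009, 0, 0, -3.7, 0], [0, 0.291, 0.009, 0, 0, -3.7, 0]]])

```text
time_s: 7.4
tool_pos: [0.6496, -0.1328, 0.1594]
tool_rot: [-179.9, 0.3, 13.5]
force: [0.3, 0.9, -0.6]
grip_width: 0.0438
```

```bash
python3 - <<'E'
from h import *
go(.657,-.1315,.081,13.7)
E
```

```text
from [ 0.6496 -0.1328  0.1594] [-179.9    0.3   13.5] row [0.0078 0.0006 0.0784] [-0.1  0.3 -0.2] t 7.4
```

arm_command(targets=[[[0.007, 0, 0.03, 0, 0, 0, 0], [0.007, 0, 0.06, 0, 0, 0, 0], [0.007, 0, 0.07, 0, 0, 0, 0], [0.007, 0, 0.07, 0, 0, 0, 0]]])

```text
time_s: 7.8
tool_pos: [0.6569, -0.1277, 0.09]
tool_rot: [-179.9, 0.2, 13.8]
force: [-0.1, -0.5, 0.0]
grip_width: 0.0433
```

```bash
python3 - <<'E'
from h import *
go(.657,-.1315,.081,13.7)
E
```

```text
from [ 0.6569 -0.1277  0.09  ] [-179.9    0.2   13.8] row [-0.0008  0.0038  0.009 ] [-0.1  0.2  0.1] t 7.8
```

arm_command(targets=[[[-0.001, 0.003, 0.005, 0, 0, 0, 0], [-0.001, 0.003, 0.009, 0, 0, 0, 0], [-0.001, 0.003, 0.009, 0, 0, 0, 0], [-0.001, 0.003, 0.009, 0, 0, 0, 1], [-0.001, 0.003, 0.009, 0, 0, 0, 1], [-0.001, 0.003, 0.009, 0, 0, 0, 1], [-0.001, 0.003, 0.009, 0, 0, 0, 1], [-0.001, 0.003, 0.009, 0, 0, 0, 1]]])

```text
time_s: 8.6
tool_pos: [0.6583, -0.1331, 0.0837]
tool_rot: [180.0, -0.0, 13.7]
force: [-0.8, -0.6, 1.1]
grip_width: 0.0238
```

arm_command(targets=[[[0, 0, -0.04, 0, 0, 0, 1], [0, 0, -0.08, 0, 0, 0, 1], [0, 0, -0.09, 0, 0, 0, 1], [0, 0, -0.09, 0, 0, 0, 1]]])

```text
time_s: 9.0
tool_pos: [0.6594, -0.1336, 0.1757]
tool_rot: [179.9, -0.2, 13.7]
force: [-0.6, 0.2, -0.7]
grip_width: 0.0236
```

```bash
python3 - <<'E'
from h import *
go(.604,.135,.17,10); print(get_obs()["grip_width"])
E
```

```text
from [ 0.6594 -0.1336  0.1757] [179.9  -0.2  13.7] row [ 0.0097 -0.2741  0.0054] [ 0.1 -0.2  3.7] t 9.0
0.023626110932367758
```

arm_command(targets=[[[0.01, -0.05, 0.0, 0, 0, 3, 1], [0.01, -0.1, 0.0, 0, 0, 3, 1], [0.01, -0.15, 0.0, 0, 0, 3, 1], [0.01, -0.2, 0.0, 0, 0, 3, 1], [0.01, -0.25, 0.0, 0, 0, 3, 1], [0.01, -0.274, 0.01, 0, 0, 3, 1], [0.01, -0.274, 0.05, 0, 0, 3, 1], [0.01, -0.274, 0.09, 0, 0, 3, 1], [0.01, -0.274, 0.1, 0, 0, 3, 1], [0.01, -0.274, 0.1, 0, 0, 3, 1]]])

```text
time_s: 10.0
tool_pos: [0.6008, 0.1348, 0.0706]
tool_rot: [179.9, 0.3, 10.7]
force: [-0.1, -0.3, -0.5]
grip_width: 0.0236
```

arm_command(targets=[[[0, 0, 0, 0, 0, 0, 0], [0, 0, 0, 0, 0, 0, 0], [0, 0, 0, 0, 0, 0, 0], [0, 0, 0, 0, 0, 0, 0], [0, 0, -0.05, 0, 0, 0, 0], [0, 0, -0.1, 0, 0, 0, 0], [0, 0, -0.15, 0, 0, 0, 0], [0, 0, -0.18, 0, 0, 0, -1], [-0.05, 0, -0.18, 0, 0, 0, -1], [-0.1, 0, -0.18, 0, 0, 0, -1]]])

```text
time_s: 11.0
tool_pos: [0.5052, 0.1164, 0.2543]
tool_rot: [179.9, -0.1, 10.6]
force: [-0.6, -0.1, -0.1]
grip_width: 0.0601
```

```bash
python3 - <<'E'
from h import *
print(get_obs()["tool_pos"],get_obs()["qpos"])
for n in ("top","side"):
    c=cam(n); cv2.imwrite(f"pics/{n}3.png",c["img"][:,:,::-1])
    for t in ("offcut_mitred","offcut_notched","driver_handle"): print(n,t,[(d["position"],d["conf"]) for d in search_frame(t,n)])
    if n=="top": cv2.imwrite("pics/topz3.png",cv2.resize(c["img"][120:290,130:480,::-1],None,fx=2.28,fy=2.28,interpolation=cv2.INTER_CUBIC))
    else: cv2.imwrite("pics/sidez3.png",cv2.resize(c["img"][200:340,190:290,::-1],None,fx=4.2,fy=4.2,interpolation=cv2.INTER_CUBIC))
E
```

```text
[0.50515182 0.11642814 0.25428312] [-51.49595027   0.56007021  36.07016043 100.14546324  -0.21972462
  79.29341194 -94.76266361]
top offcut_mitred []
top offcut_notched [([253.9, 209.6], 0.51)]
top driver_handle []
side offcut_mitred [([284.8, 250.8], 0.54)]
side offcut_notched [([290.8, 246.4], 0.39)]
side driver_handle [([238.2, 238.9], 0.6)]
```

View pics/topz3.png

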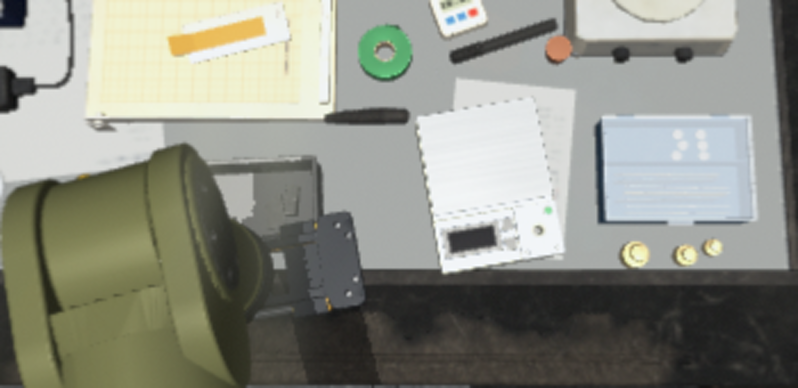

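View pics/sidez3.png

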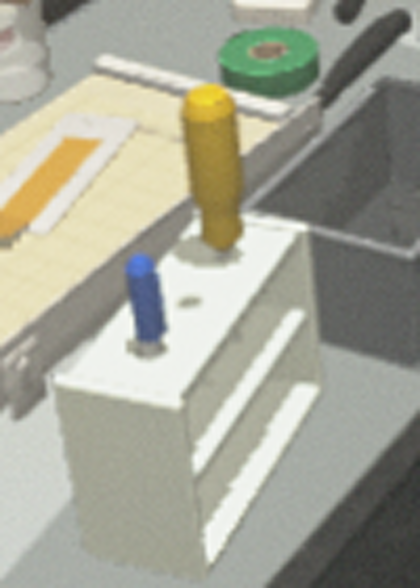

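Top view: the pan is empty, and the notched offcut lies in the bin at zoom (290,198). Side view: the driver stands nearly upright, its handle about (238,239), and the weights have not moved. Next is the driver.

```bash
python3 - <<'E'
from h import *
c=cam("side")
im=c["img"].astype(int); m=(im[:,:,0]>100)&(im[:,:,2]<70)&(im[:,:,0]-im[:,:,2]>80); m[:, :225]=0; m[:,255:]=0; m[:210]=0;m[265:]=0
for r in range(218,262,4):
    q=np.where(m[r])[0]; 
    if len(q): print(r,q.min(),q.max())
# predicted axis pixel for hypothesised upright driver at hole (.607,.311)
for z in (.1945,.17,.149,.125,.1105): print(z,proj(c,[[.607,.311,z],[.604,.311,z],[.607,.308,z]]).round(1).tolist())
go(.607,.311,.28,11)
E
```

```text
222 236 242
226 234 245
230 235 245
234 235 245
238 236 245
242 237 245
246 238 244
250 242 242
254 240 245
258 242 242
0.1945 [[238.5, 221.3], [239.8, 221.6], [239.4, 220.6]]
0.17 [[239.8, 232.6], [241.1, 232.9], [240.8, 231.8]]
0.149 [[240.9, 242.0], [242.2, 242.4], [241.9, 241.2]]
0.125 [[242.2, 252.5], [243.4, 252.9], [243.1, 251.7]]
0.1105 [[242.9, 258.6], [244.2, 259.0], [243.9, 257.9]]
from [0.5058 0.117  0.2534] [179.9  -0.   10.7] row [ 0.1353 -0.1719 -0.0268] [ 0.1 -0.  -0.3] t 11.45
```

arm_command(targets=[[[0.0, 0.0, -0.027, 0, 0, 0, -1], [0.03, -0.03, -0.027, 0, 0, 0, -1], [0.06, -0.07, -0.027, 0, 0, 0, -1], [0.09, -0.11, -0.027, 0, 0, 0, -1], [0.12, -0.15, -0.027, 0, 0, 0, -1], [0.135, -0.172, -0.027, 0, 0, 0, -1], [0.135, -0.172, -0.027, 0, 0, 0, -1], [0.135, -0.172, -0.027, 0, 0, 0, -1]]])

```text
time_s: 12.25
tool_pos: [0.606, 0.3109, 0.2788]
tool_rot: [179.8, 0.1, 10.7]
force: [0.7, -0.4, -0.2]
grip_width: 0.087
```

```bash
python3 - <<'E'
from h import *
go(.607,.311,.20,11); print(get_obs()["grip_width"],get_obs()["qpos"])
E
```

```text
from [0.606  0.3109 0.2788] [1.798e+02 1.000e-01 1.070e+01] row [ 0.0011 -0.0002  0.0788] [ 0.2  0.1 -0.3] t 12.25
0.08701410818013652 [ -52.67487927   23.3185603    32.94027843   73.99193553  -12.30727825
   86.32889704 -100.38673961]
```

arm_command(targets=[[[0.001, 0, 0.03, 0, 0, 0, -1], [0.001, 0, 0.06, 0, 0, 0, -1], [0.001, 0, 0.09, 0, 0, 0, -1], [0.001, 0, 0.12, 0, 0, 0, -1], [0.001, 0, 0.135, 0, 0, 0, -1], [0.001, 0, 0.141, 0, 0, 0, -1], [0.001, 0, 0.141, 0, 0, 0, -1], [0.001, 0, 0.141, 0, 0, 0, -1]]])

```text
time_s: 13.05
tool_pos: [0.6075, 0.3112, 0.1412]
tool_rot: [-180.0, -0.1, 10.7]
force: [0.5, -0.2, -0.3]
grip_width: 0.0873
```

```bash
python3 - <<'E'
from h import *
go(.607,.311,.138,11)
c=cam("side");cv2.imwrite("pics/s4.png",cv2.resize(c["img"][120:340,150:350,::-1],None,fx=2.7,fy=2.7,interpolation=cv2.INTER_CUBIC))
E
```

```text
from [0.6075 0.3112 0.1412] [-1.80e+02 -1.00e-01  1.07e+01] row [-0.0006  0.0001  0.0032] [-0.  -0.1 -0.3] t 13.05
```

View pics/s4.png

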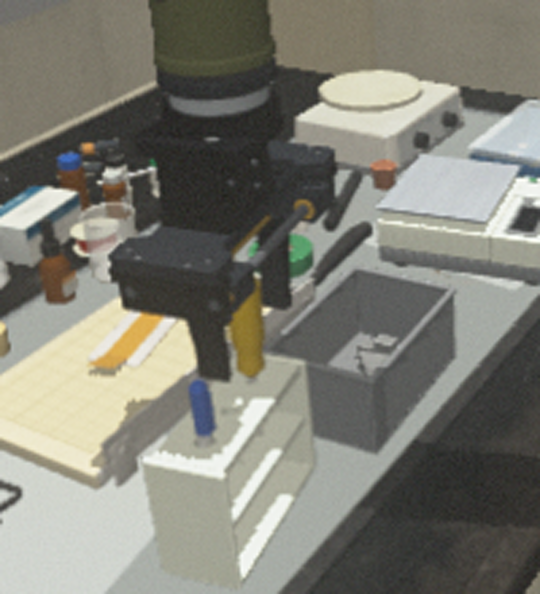

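The fingers straddle the yellow handle at (247,320), clear of the marker, and both offcuts show inside the bin at (372,348). I'll close on the handle.

arm_command(targets=[[[0, 0, 0.003, 0, 0, 0, 1], [0, 0, 0.003, 0, 0, 0, 1], [0, 0, 0.003, 0, 0, 0, 1], [0, 0, 0.003, 0, 0, 0, 1], [0, 0, 0.003, 0, 0, 0, 1], [0, 0, 0.003, 0, 0, 0, 1], [0, 0, 0.003, 0, 0, 0, 1], [0, 0, 0.003, 0, 0, 0, 1]]], newtons=50)

```text
time_s: 13.9
tool_pos: [0.6065, 0.3111, 0.1364]
tool_rot: [180.0, -0.0, 10.7]
force: [-0.2, -0.2, 0.1]
grip_width: 0.0304
```

arm_command(targets=[[[0, 0, -0.02, 0, 0, 0, 1], [0, 0, -0.04, 0, 0, 0, 1], [0, 0, -0.06, 0, 0, 0, 1], [0, 0, -0.08, 0, 0, 0, 1], [0, 0, -0.1, 0, 0, 0, 1], [0, 0, -0.12, 0, 0, 0, 1], [0, 0, -0.135, 0, 0, 0, 1], [0, 0, -0.135, 0, 0, 0, 1], [0, 0, -0.135, 0, 0, 0, 1]]])

```text
time_s: 14.8
tool_pos: [0.6064, 0.3111, 0.2709]
tool_rot: [180.0, 0.0, 10.7]
force: [0.4, -1.3, -1.3]
grip_width: 0.0236
```

```bash
python3 - <<'E'
from h import *
go(.607,.311,.28,11);print(get_obs()["grip_width"])
c=cam("side");cv2.imwrite("pics/s5.png",cv2.resize(c["img"][120:340,150:350,::-1],None,fx=2.7,fy=2.7,interpolation=cv2.INTER_CUBIC))
E
```

```text
from [0.6064 0.3111 0.2709] [180.    0.   10.7] row [ 0.0006  0.0002 -0.0091] [ 0.   0.  -0.3] t 14.8
0.023619632924013978
```

View pics/s5.png

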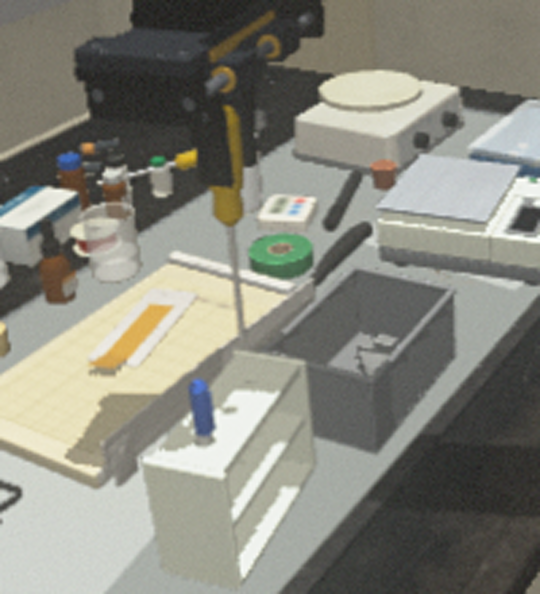

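The driver is gripped and its shank hangs down to about (241,348). Lifting 25 mm more, then measuring the tip.

arm_command(targets=[[[0, 0, -0.015, 0, 0, 0, 1], [0, 0, -0.025, 0, 0, 0, 1], [0, 0, -0.025, 0, 0, 0, 1], [0, 0, -0.025, 0, 0, 0, 1]]])

```text
time_s: 15.25
tool_pos: [0.6068, 0.3112, 0.2969]
tool_rot: [-180.0, -0.1, 10.7]
force: [0.4, -0.0, 0.2]
grip_width: 0.0235
```

```bash
python3 - <<'E'
from h import *
o=get_obs();print(o["tool_pos"],o["tool_rot"],o["grip_width"])
c=cam("side");P=cloud(c);im=c["img"]
cv2.imwrite("pics/s6.png",cv2.resize(im[170:260,200:280,::-1],None,fx=7,fy=6.5,interpolation=cv2.INTER_NEAREST))
R0=R.from_euler('xyz',o["tool_rot"],degrees=True)
L=R0.inv().apply((P.reshape(-1,3)-o["tool_pos"])).reshape(P.shape) # tool frame coords
near=(np.hypot(L[:,:,0],L[:,:,1])<.02)&(L[:,:,2]>0.0)&(L[:,:,2]<.15)
v,u=np.where(near); l=L[near]
for a in np.arange(0,.15,.01):
    s=(l[:,2]>=a)&(l[:,2]<a+.01)
    if s.sum(): print(round(a,3),s.sum(),np.median(l[s],0).round(4),"px",u[s].mean().round(1),v[s].mean().round(1))
print("axis px", [(z,proj(c,o["tool_pos"]+R0.apply([0,0,z]))[0].round(1).tolist()) for z in (.03,.06,.09,.12)])
E
```

```text
[0.60676812 0.31116315 0.2969103 ] [-1.79981810e+02 -5.95181025e-02  1.06858598e+01] 0.023535151960607386
0.0 41 [-0.0051 -0.0064  0.0062] px 232.5 174.9
0.01 56 [-0.0014 -0.0079  0.0154] px 232.0 179.8
0.02 60 [-0.001  -0.0082  0.0252] px 232.3 185.0
0.03 18 [ 0.0015 -0.0059  0.0329] px 232.6 188.9
0.04 17 [ 0.0033 -0.0016  0.0451] px 233.1 193.6
0.05 14 [ 0.0033 -0.0015  0.0554] px 233.7 198.9
0.06 14 [ 0.0036 -0.002   0.0644] px 234.1 203.5
0.07 13 [ 0.0033 -0.0016  0.0756] px 234.8 208.2
0.08 16 [ 0.0038 -0.0016  0.0844] px 235.1 213.2
0.09 13 [ 0.0041 -0.0017  0.0961] px 235.7 218.2
0.1 13 [ 0.004  -0.0021  0.1051] px 236.1 222.7
0.11 12 [ 0.005  -0.0013  0.1153] px 236.6 227.2
0.12 13 [ 0.0041 -0.0019  0.125 ] px 237.0 231.7
0.13 7 [ 0.0041 -0.0013  0.1316] px 237.1 235.0
axis px [(0.03, [234.3, 186.0]), (0.06, [236.1, 201.0]), (0.09, [237.8, 215.5]), (0.12, [239.4, 229.5])]
```

View pics/s6.png

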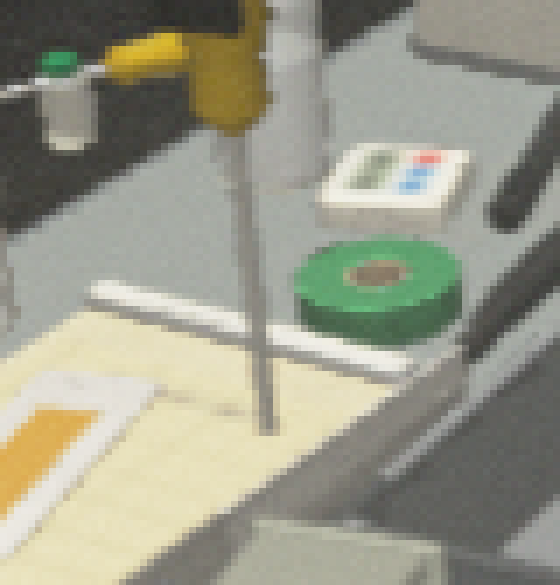

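```bash
python3 - <<'E'
from h import *
go(.572,-.157,.25,10.7)
E
```

```text
from [0.6065 0.3111 0.2963] [-180.    -0.    10.7] row [-0.1207  0.4536  0.0463] [-0. -0. -0.] t 15.3
```

arm_command(targets=[[[-0.01, 0.03, 0, 0, 0, 0, 1], [-0.02, 0.07, 0, 0, 0, 0, 1], [-0.03, 0.115, 0, 0, 0, 0, 1], [-0.042, 0.16, 0, 0, 0, 0, 1], [-0.054, 0.205, 0, 0, 0, 0, 1], [-0.066, 0.25, 0, 0, 0, 0, 1], [-0.078, 0.295, 0, 0, 0, 0, 1], [-0.09, 0.34, 0, 0, 0, 0, 1], [-0.102, 0.385, 0, 0, 0, 0, 1], [-0.112, 0.42, 0.01, 0, 0, 0, 1]]])

```text
time_s: 16.3
tool_pos: [0.574, -0.126, 0.2874]
tool_rot: [179.9, -0.1, 10.5]
force: [0.0, -0.0, -0.4]
grip_width: 0.0233
```

arm_command(targets=[[[-0.005, 0.02, 0.01, 0, 0, 0, 1], [-0.009, 0.033, 0.02, 0, 0, 0, 1], [-0.009, 0.033, 0.03, 0, 0, 0, 1], [-0.009, 0.033, 0.03, 0, 0, 0, 1], [-0.009, 0.033, 0.03, 0, 0, 0, 1]]])

```text
time_s: 16.8
tool_pos: [0.5721, -0.1541, 0.256]
tool_rot: [-179.9, 0.0, 10.9]
force: [0.1, 0.6, -0.2]
grip_width: 0.0235
```

```bash
cat > tip.py <<'E'
from h import *
import sys
tag=sys.argv[1]
o=get_obs();print(o["tool_pos"].round(4),o["tool_rot"].round(1),round(o["grip_width"],4),o["force"].round(1),o["time_s"])
R0=R.from_euler('xyz',o["tool_rot"],degrees=True)
for n in ("side","top"):
    c=cam(n);P=cloud(c);im=c["img"]
    L=R0.inv().apply((P.reshape(-1,3)-o["tool_pos"])).reshape(P.shape)
    near=(np.hypot(L[:,:,0],L[:,:,1])<.02)&(L[:,:,2]>0.03)&(L[:,:,2]<.15)
    v,u=np.where(near); l=L[near]
    for a in np.arange(0.03,.15,.015):
        s=(l[:,2]>=a)&(l[:,2]<a+.015)
        if s.sum(): print(n,round(a,3),s.sum(),np.median(l[s],0).round(4),"px",u[s].mean().round(1),v[s].mean().round(1))
    t=proj(c,o["tool_pos"]+R0.apply([.005,0,.135]))[0]; b=proj(c,[[.5767,-.1558,.0635]])[0]
    print(n,"tip px",t.round(1),"bore px",b.round(1))
    x0,y0=int(b[0])-40,int(b[1])-55
    cv2.imwrite(f"pics/{n}_{tag}.png",cv2.resize(im[y0:y0+80,x0:x0+80,::-1],None,fx=7,fy=7,interpolation=cv2.INTER_CUBIC)); print("crop origin",x0,y0)
E
python3 tip.py a
```

```text
[ 0.5721 -0.1541  0.256 ] [-179.9    0.    10.9] 0.0235 [ 0.1  0.6 -0.2] 16.8
side 0.03 13 [ 0.0031 -0.0042  0.0355] px 353.1 138.6
side 0.045 7 [ 0.0039 -0.001   0.0553] px 352.7 144.1
side 0.06 11 [ 0.0058 -0.0001  0.0676] px 352.5 148.7
side 0.075 11 [ 0.0036 -0.0031  0.0811] px 352.5 154.3
side 0.09 10 [ 0.0042 -0.0013  0.0978] px 352.5 159.5
side 0.105 10 [ 0.0044 -0.0005  0.1132] px 352.4 164.5
side 0.12 6 [ 0.0049 -0.002   0.1292] px 351.7 169.8
side tip px [352.  171.9] bore px [352.1 190.1]
crop origin 312 135
top tip px [367.6 217.7] bore px [365.7 220.4]
crop origin 325 165
```

View pics/side_a.png

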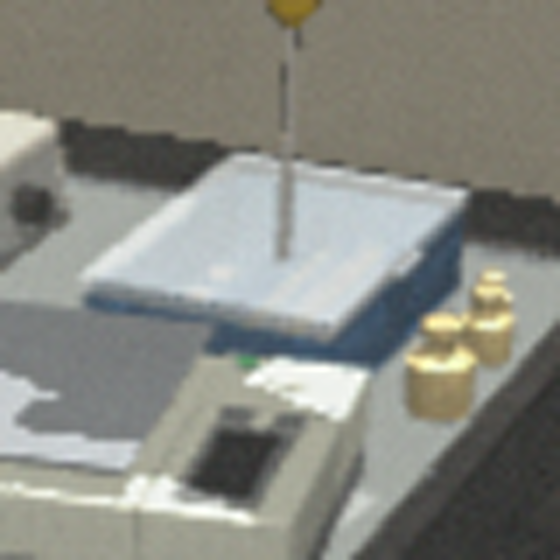

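View pics/top_a.png

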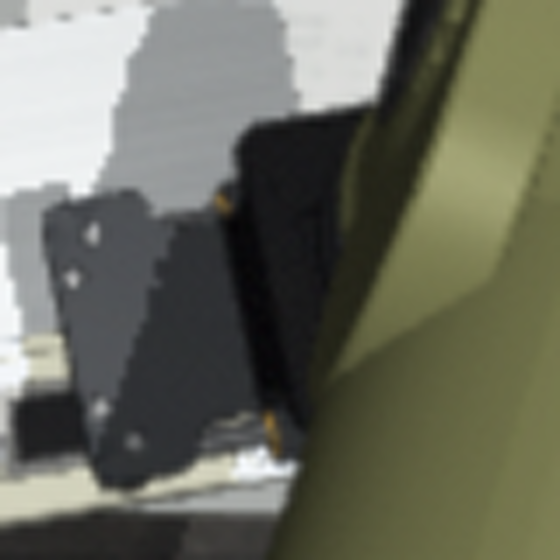

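The side crop shows the tip at about (282,258), pixel (352,172). The top view of the bore is hidden by the gripper. I'll check whether an earlier side picture shows the bore.

```bash
python3 - <<'E'
import cv2
a=cv2.imread("pics/side3.png"); cv2.imwrite("pics/side3b.png",cv2.resize(a[165:225,285:370],None,fx=9,fy=9,interpolation=cv2.INTER_CUBIC))
from h import *
c=cam("side")
bc=np.array([.62826,-.10029]);y=np.deg2rad(9.7);M=np.array([[np.cos(y),-np.sin(y)],[np.sin(y),np.cos(y)]])
f=lambda x,yy,z: np.r_[bc+M@[x,yy],z]
pts=[f(-.09,.07,.0635),f(-.09,-.07,.0635),f(-.03,.07,.0635),f(-.03,-.07,.0635),f(-.0255,.068,.0775),f(.0895,.068,.0775),f(-.06,-.046,.0635),f(-.09,.07,.0075)]
p=proj(c,pts); print(p.round(1).tolist()); print(((p-[285,165])*9).round().tolist())
E
```

```text
[[352.7, 210.1], [364.1, 187.9], [330.5, 207.0], [344.0, 185.5], [329.0, 201.8], [288.3, 196.3], [352.0, 190.1], [352.2, 228.6]]
[[609.0, 406.0], [712.0, 206.0], [409.0, 378.0], [531.0, 184.0], [396.0, 331.0], [29.0, 282.0], [603.0, 226.0], [605.0, 573.0]]
```

View pics/side3b.png

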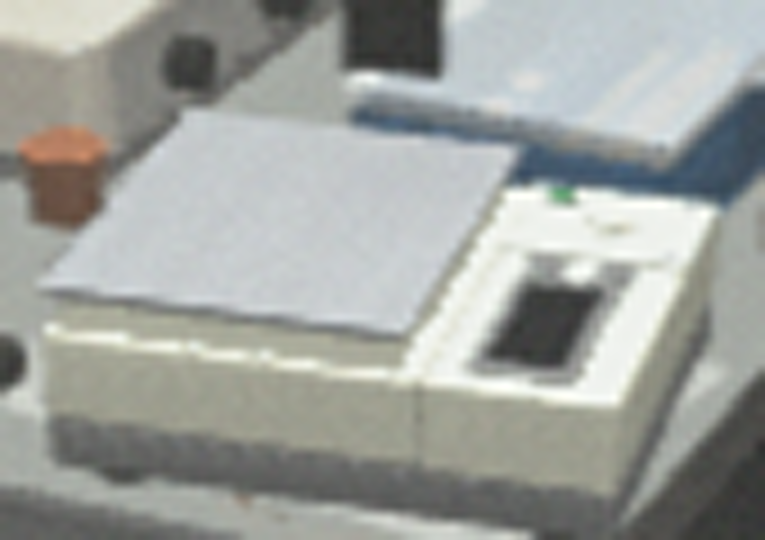

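```bash
python3 - <<'E'
from h import *
o=get_obs(); R0=R.from_euler('xyz',o["tool_rot"],degrees=True)
c=cam("side");P=cloud(c);im=c["img"]
print("cam axes in world\n",rot(c).round(2))
L=R0.inv().apply((P.reshape(-1,3)-o["tool_pos"])).reshape(P.shape)
cv2.imwrite("pics/grip_a.png",cv2.resize(im[80:180,310:400,::-1],None,fx=6,fy=6,interpolation=cv2.INTER_CUBIC))
for r in range(100,150,3):
    row=[(u,*(L[r,u]*1000).round(0).astype(int)) for u in range(338,372) if np.hypot(L[r,u,0],L[r,u,1])<.06]
    if row: print(r,row[0],row[-1],len(row))
b=[[-.0095,-.012,0],[.0095,-.012,0],[-.0095,.012,0],[.0095,.012,0],[.005,0,.135],[.005,0,.038]]
print((proj(c,o["tool_pos"]+R0.apply(b))-[310,80]).round(1)*6)
E
```

```text
cam axes in world
 [[-0.88 -0.2   0.43]
 [-0.47  0.41 -0.78]
 [-0.02 -0.89 -0.45]]
100 (365, np.int64(-32), np.int64(-44), np.int64(-77)) (367, np.int64(-37), np.int64(-44), np.int64(-77)) 3
106 (350, np.int64(8), np.int64(-27), np.int64(-56)) (354, np.int64(-2), np.int64(-28), np.int64(-56)) 5
109 (350, np.int64(9), np.int64(-25), np.int64(-47)) (361, np.int64(-10), np.int64(24), np.int64(-36)) 12
112 (350, np.int64(9), np.int64(-24), np.int64(-39)) (361, np.int64(-12), np.int64(17), np.int64(-30)) 12
115 (350, np.int64(8), np.int64(-26), np.int64(-32)) (361, np.int64(-11), np.int64(20), np.int64(-21)) 12
118 (350, np.int64(10), np.int64(-19), np.int64(-22)) (360, np.int64(-10), np.int64(17), np.int64(-14)) 11
121 (350, np.int64(10), np.int64(-18), np.int64(-14)) (360, np.int64(-11), np.int64(13), np.int64(-7)) 11
124 (350, np.int64(9), np.int64(-19), np.int64(-6)) (358, np.int64(-8), np.int64(-3), np.int64(-3)) 9
127 (350, np.int64(11), np.int64(-9), np.int64(5)) (357, np.int64(-7), np.int64(-6), np.int64(5)) 8
130 (350, np.int64(13), np.int64(-3), np.int64(15)) (357, np.int64(-5), np.int64(1), np.int64(15)) 8
133 (350, np.int64(13), np.int64(-2), np.int64(24)) (357, np.int64(-6), np.int64(-1), np.int64(23)) 8
136 (351, np.int64(8), np.int64(-9), np.int64(29)) (356, np.int64(-4), np.int64(-1), np.int64(31)) 6
139 (353, np.int64(3), np.int64(-5), np.int64(39)) (354, np.int64(1), np.int64(-2), np.int64(40)) 2
142 (353, np.int64(4), np.int64(-3), np.int64(48)) (354, np.int64(2), np.int64(1), np.int64(49)) 2
145 (352, np.int64(7), np.int64(3), np.int64(59)) (353, np.int64(3), np.int64(-6), np.int64(55)) 2
148 (352, np.int64(6), np.int64(-2), np.int64(65)) (353, np.int64(3), np.int64(-4), np.int64(65)) 2
[[285.6 276. ]
 [243.  273. ]
 [297.  261. ]
 [255.  258. ]
 [252.6 548.4]
 [256.8 348.6]]
```

View pics/grip_a.png

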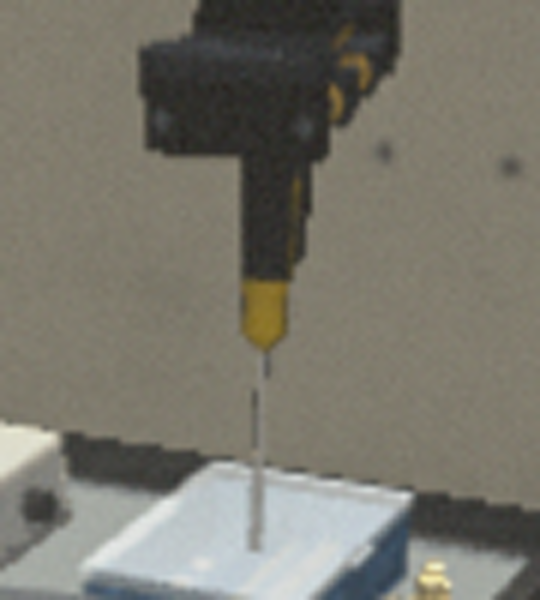

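The side view shows the shank at crop (254,548) with a slight tilt, and compared in the same camera the bore lies about 1 px right of the tip's drop line. I'll correct sideways and lower the tip to just above the deck.

```bash
python3 - <<'E'
from h import *
go(.5706,-.157,.210,10.7)
E
```

```text
from [ 0.5722 -0.1554  0.2568] [-1.80e+02 -1.00e-01  1.08e+01] row [-0.0019  0.0013  0.0468] [-0.  -0.1  0.1] t 17.0
```

arm_command(targets=[[[-0.002, 0.001, 0.01, 0, 0, 0, 1], [-0.002, 0.001, 0.025, 0, 0, 0, 1], [-0.002, 0.001, 0.037, 0, 0, 0, 1], [-0.002, 0.001, 0.044, 0, 0, 0, 1], [-0.002, 0.001, 0.044, 0, 0, 0, 1], [-0.002, 0.001, 0.044, 0, 0, 0, 1], [-0.002, 0.001, 0.044, 0, 0, 0, 1]]])

```text
time_s: 17.7
tool_pos: [0.5702, -0.158, 0.2129]
tool_rot: [180.0, -0.1, 10.7]
force: [-0.8, 0.6, -0.1]
grip_width: 0.0235
```

```bash
python3 tip.py b | grep -v "^side 0"; python3 -c "
from h import *
go(.5706,-.157,.2,10.7)"
```

```text
[ 0.5702 -0.158   0.2129] [ 1.80e+02 -1.00e-01  1.07e+01] 0.0235 [-0.8  0.6 -0.1] 17.7
side tip px [352.8 185.5] bore px [352.1 190.1]
crop origin 312 135
top tip px [366.9 220.3] bore px [365.7 220.4]
crop origin 325 165
from [ 0.5702 -0.1579  0.2129] [ 1.80e+02 -1.00e-01  1.07e+01] row [ 0.0006 -0.0008  0.0129] [ 0.  -0.1 -0. ] t 17.8
```

View pics/side_b.png

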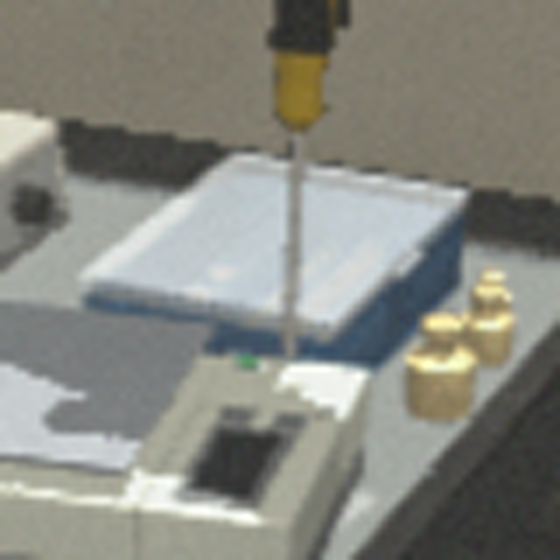

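The tip is at crop (290,355) against the bore at about (288,384), so the columns agree. I'll lower gently and watch the force.

arm_command(targets=[[[0.0005, 0, 0.004, 0, 0, 0, 1], [0.0005, 0, 0.008, 0, 0, 0, 1], [0.0005, 0, 0.011, 0, 0, 0, 1], [0.0005, 0, 0.014, 0, 0, 0, 1], [0.0005, 0, 0.014, 0, 0, 0, 1]]])

```text
time_s: 18.3
tool_pos: [0.57, -0.1576, 0.1977]
tool_rot: [-180.0, 0.1, 10.7]
force: [0.3, 0.3, -0.7]
grip_width: 0.0235
```

arm_command(targets=[[[0, 0, 0.001, 0, 0, 0, 1], [0, 0, 0.002, 0, 0, 0, 1], [0, 0, 0.003, 0, 0, 0, 1], [0, 0, 0.003, 0, 0, 0, 1]]])

```text
time_s: 18.7
tool_pos: [0.5703, -0.1577, 0.1953]
tool_rot: [-180.0, -0.0, 10.7]
force: [-0.5, 0.1, -1.0]
grip_width: 0.0237
```

arm_command(targets=[[[0, 0, 0.001, 0, 0, 0, 1], [0, 0, 0.002, 0, 0, 0, 1], [0, 0, 0.003, 0, 0, 0, 1], [0, 0, 0.003, 0, 0, 0, 1]]])

```text
time_s: 19.1
tool_pos: [0.5702, -0.1577, 0.1922]
tool_rot: [-180.0, 0.0, 10.7]
force: [-0.4, 0.3, -0.7]
grip_width: 0.0237
```

```bash
python3 tip.py c | grep -v "^side 0"
```

```text
[ 0.5702 -0.1577  0.1922] [-180.     0.    10.7] 0.0237 [-0.4  0.3 -0.7] 19.1
side tip px [352.7 192.1] bore px [352.1 190.1]
crop origin 312 135
top tip px [365.8 221.3] bore px [365.7 220.4]
crop origin 325 165
```

View pics/side_c.png

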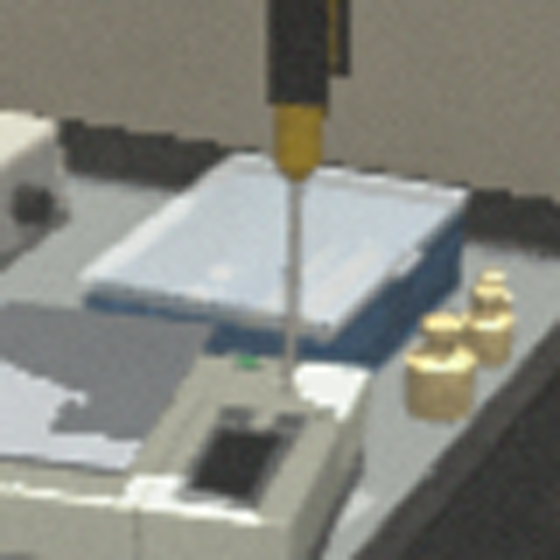

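The shank now ends at about (289,393), earlier than the roughly 407 its full length would give, with no contact force. It is probably entering the hole, so I'll keep going slowly.

arm_command(targets=[[[0, 0, 0.001, 0, 0, 0, 1], [0, 0, 0.002, 0, 0, 0, 1], [0, 0, 0.003, 0, 0, 0, 1], [0, 0, 0.004, 0, 0, 0, 1], [0, 0, 0.004, 0, 0, 0, 1]]])

```text
time_s: 19.7
tool_pos: [0.5702, -0.1577, 0.1881]
tool_rot: [-180.0, 0.0, 10.7]
force: [0.0, 0.9, -0.3]
grip_width: 0.0234
```

arm_command(targets=[[[0, 0, 0.001, 0, 0, 0, 1], [0, 0, 0.002, 0, 0, 0, 1], [0, 0, 0.003, 0, 0, 0, 1], [0, 0, 0.004, 0, 0, 0, 1], [0, 0, 0.004, 0, 0, 0, 1]]])

```text
time_s: 20.2
tool_pos: [0.5702, -0.1576, 0.1842]
tool_rot: [-180.0, 0.0, 10.7]
force: [-0.3, 0.0, -0.3]
grip_width: 0.0235
```

arm_command(targets=[[[0, 0, 0.001, 0, 0, 0, 1], [0, 0, 0.002, 0, 0, 0, 1], [0, 0, 0.003, 0, 0, 0, 1], [0, 0, 0.003, 0, 0, 0, 1]]])

```text
time_s: 20.6
tool_pos: [0.5702, -0.1576, 0.1812]
tool_rot: [-180.0, 0.0, 10.7]
force: [-0.4, -0.2, -0.3]
grip_width: 0.0237
```

arm_command(targets=[[[0, 0, 0.001, 0, 0, 0, 1], [0, 0, 0.002, 0, 0, 0, 1], [0, 0, 0.003, 0, 0, 0, 1], [0, 0, 0.003, 0, 0, 0, 1]]])

```text
time_s: 21.0
tool_pos: [0.5704, -0.1577, 0.1784]
tool_rot: [-180.0, -0.0, 10.7]
force: [-1.0, 0.6, 1.0]
grip_width: 0.0237
```

```bash
python3 tip.py d | grep -v "^side 0"
```

```text
[ 0.5704 -0.1577  0.1784] [-180.    -0.    10.7] 0.0237 [-1.   0.6  1. ] 21.0
side tip px [352.5 196.4] bore px [352.1 190.1]
crop origin 312 135
top tip px [365.1 221.7] bore px [365.7 220.4]
crop origin 325 165
```

View pics/side_d.png

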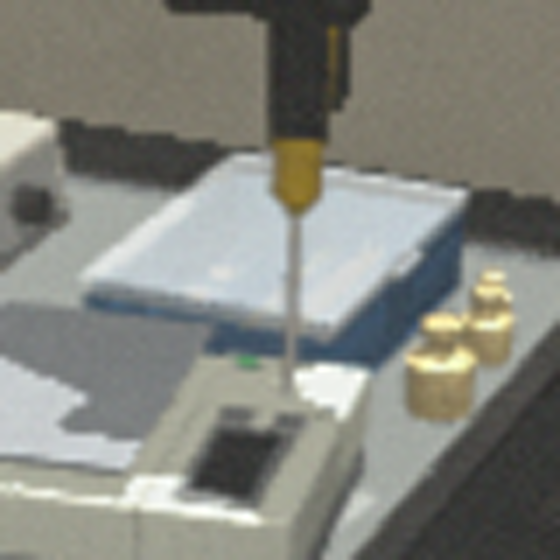

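The shank disappears into the deck at (289,392), the same point as before, so it is in the bore. The vertical force is just starting to rise, so I'll press now.

arm_command(targets=[[[0, 0, 0.0005, 0, 0, 0, 1], [0, 0, 0.001, 0, 0, 0, 1], [0, 0, 0.0015, 0, 0, 0, 1], [0, 0, 0.002, 0, 0, 0, 1], [0, 0, 0.002, 0, 0, 0, 1]]], newtons=60)

```text
time_s: 21.6
tool_pos: [0.5704, -0.1577, 0.1765]
tool_rot: [180.0, -0.0, 10.7]
force: [-0.2, 0.4, 2.9]
grip_width: 0.0232
```

arm_command(targets=[[[0, 0, 0.0005, 0, 0, 0, 1], [0, 0, 0.001, 0, 0, 0, 1], [0, 0, 0.0015, 0, 0, 0, 1], [0, 0, 0.0015, 0, 0, 0, 1]]])

```text
time_s: 22.0
tool_pos: [0.5704, -0.1577, 0.175]
tool_rot: [180.0, -0.0, 10.7]
force: [-0.2, 0.4, 3.6]
grip_width: 0.0236
```

arm_command(targets=[[[0, 0, 0.0005, 0, 0, 0, 1], [0, 0, 0.001, 0, 0, 0, 1], [0, 0, 0.001, 0, 0, 0, 1]]])

```text
time_s: 22.3
tool_pos: [0.5706, -0.1577, 0.1742]
tool_rot: [180.0, -0.0, 10.7]
force: [-1.0, -0.4, 5.4]
grip_width: 0.0234
```

arm_command(targets=[[[0, 0, 0.0005, 0, 0, 0, 1], [0, 0, 0.001, 0, 0, 0, 1], [0, 0, 0.001, 0, 0, 0, 1]]])

```text
time_s: 22.6
tool_pos: [0.5709, -0.1578, 0.174]
tool_rot: [180.0, -0.1, 10.7]
force: [-1.0, 1.0, 9.1]
grip_width: 0.0232
```

arm_command(targets=[[[0, 0, 0.0005, 0, 0, 0, 1], [0, 0, 0.001, 0, 0, 0, 1], [0, 0, 0.001, 0, 0, 0, 1], [0, 0, 0.001, 0, 0, 0, 1], [0, 0, 0.001, 0, 0, 0, 1], [0, 0, 0.001, 0, 0, 0, 1], [0, 0, 0.001, 0, 0, 0, 1], [0, 0, 0.001, 0, 0, 0, 1]]])

```text
time_s: 23.4
tool_pos: [0.5712, -0.1579, 0.1739]
tool_rot: [180.0, -0.1, 10.7]
force: [-2.4, 1.4, 13.0]
grip_width: 0.0234
```

```bash
python3 tip.py e | grep -v "^side 0"; python3 - <<'E'
from h import *
c=cam("side"); cv2.imwrite("pics/sbin.png",cv2.resize(c["img"][150:300,230:400,::-1],None,fx=4,fy=4,interpolation=cv2.INTER_CUBIC))
for t in ("offcut_mitred","offcut_notched"):
    d=search_frame(t,"side"); print(t,[(x["position"],x["conf"],world(c,[x["position"]]).round(3).tolist()) for x in d])
c=cam("top");cv2.imwrite("pics/tend.png",cv2.resize(c["img"][150:260,190:460,::-1],None,fx=2.9,fy=2.9,interpolation=cv2.INTER_CUBIC))
P=cloud(c);print([(x["position"],x["conf"],world(c,[x["position"]]).round(3).tolist()) for t in ("offcut_mitred","offcut_notched") for x in search_frame(t,"top")])
E
```

```text
[ 0.5712 -0.1579  0.1739] [ 1.80e+02 -1.00e-01  1.07e+01] 0.0234 [-2.4  1.4 13. ] 23.4
side tip px [352.1 197.7] bore px [352.1 190.1]
crop origin 312 135
top tip px [364.9 221.5] bore px [365.7 220.4]
crop origin 325 165
offcut_mitred [([286.7, 252.3], 0.49, [[0.611, 0.149, 0.026]])]
offcut_notched []
[([253.2, 207.9], 0.64, [[0.616, 0.143, 0.017]]), ([334.0, 185.3], 0.32, [[0.665, -0.074, 0.081]])]
```

View pics/sbin.png

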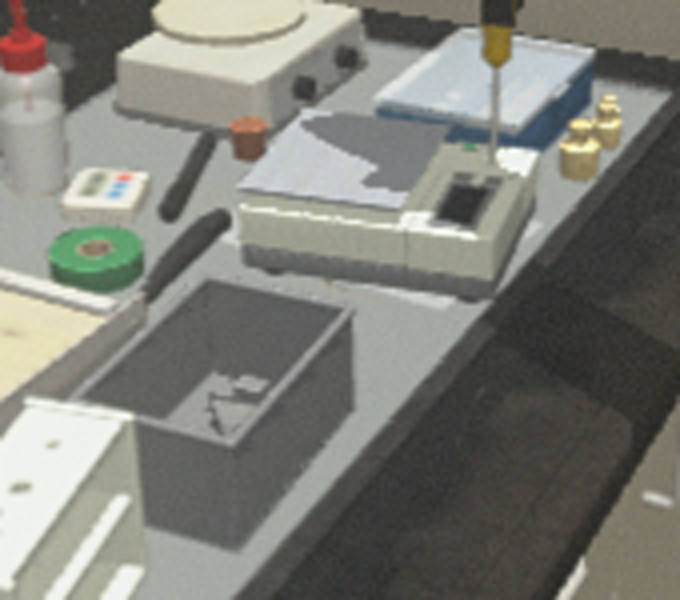

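View pics/tend.png

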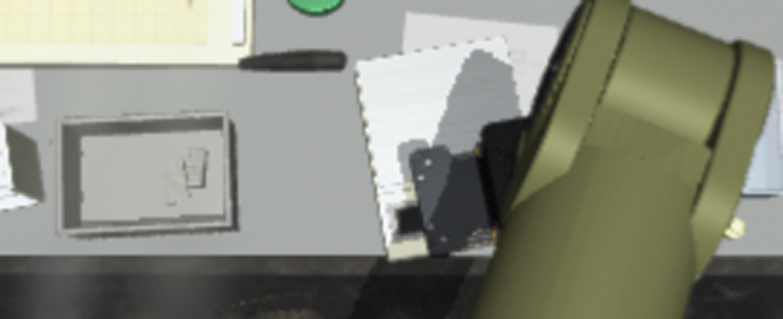

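Both offcuts lie in the bin, at about (240,385) in the side crop and (190,175) in the top crop. The pan carries only the arm's shadow, and the weights are in place. The button is on its stop at 13 N, so I'm handing in.

```bash
python3 - <<'E'
from h import *
o=get_obs();print(o["force"],o["tool_pos"],o["grip_width"],o["time_s"])
print(sign_off())
E
```

```text
[-1.52432157  0.81376883 13.11352464] [ 0.57122434 -0.15789488  0.17386492] 0.023133522857074415 23.8
the job is handed in; nothing more can be done
None
```

I put both offcuts in the scrap bin, drew the screwdriver from the rack and pressed the button to its stop through the hole. I handed in at 23.8 s, with the arm still gripping the driver at 60 N and holding the button down.

- **Button:** after first contact the tool went down about 4.5 mm. The force followed the button's spring, then rose sharply at the stop and held at about 13 N. In the side picture the shank goes into the deck at the hole. The top camera's view of the hole was blocked, so I aligned the tip from the side camera and by feel.
- **Offcuts, pan and weights:** the top and side pictures show both offcuts on the bin floor and only the arm's shadow on the pan. In the side pictures the 200 g and 100 g weights look unmoved; I did not check the 50 g weight separately.
- **Disagreements:**
  - One low-confidence network report (0.32) put an offcut on the pan; the picture shows only shadow there.
  - The two cameras disagreed on the hole's position by about 1.5 mm, and I went mostly with the side camera.
- **Grip:** the fingers had not fully closed when I lifted, so the driver slipped about 10 mm. By my estimate it is held about 18 mm above the handle's middle, inside the 55 mm allowed.

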